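# Crack open the push-and-turn vent cap of a leaning spirit can

### The job

Open the vent of the spirit can that leans in its wooden cradle: press the winged child-resistant cap down and, keeping it down, turn it anticlockwise; it turns idly until it catches the collar under it, and from there on turn the collar a quarter turn, so that its pointer goes from the single mark on the dial to the middle of the pair of marks. Work only through the cap, never push the collar or its pointer directly; then let go so that the cap springs back up, and leave everything else on the bench where it stands.

Things in the scene. Friction and masses are not known exactly. Their poses are not given: they have to be found in the camera images.
- cap_top (a point): Centre of the flat top of the grey cap, at the foot of its wing, on the turning axis; moves with the cap. z: the axis, out of the can, leaning 0.55 rad from vertical towards the robot. x: along the wing, y: across it. The cap is a ribbed disc 55 mm across and 31 mm high, all below this point; the wing (grip bar) on it is 50 mm long, 14 thick, 25 high, flat-sided, the same after half a turn.
- cap_press (a joint): How far the cap is pressed down along its axis, m: 0 sprung up, 0.007 at its stop. The spring needs about 5.5 N to start and 13 N at the stop. The cap's drive lugs reach the collar's only when it is pressed more than about 3 mm; pressed less, it spins without effect.
- cap (a joint): Turn of the cap, rad, growing anticlockwise as seen looking down on its top. Idle turning takes 0.03 N m, turning the collar about 0.2 N m. At the start the pressed cap turns idly by 0.2 to 1.4 rad before its lugs catch the collar; let go, it stays at its angle, so a new grasp can turn on.
- collar (a joint): Turn of the brass collar under the cap, rad, growing anticlockwise as for the cap: 0 shut (start, against a stop), 1.57 is the quarter turn wanted, 2.6 the far stop. It is stiff and stays where it is left. It is a disc 60 mm in diameter and 6 mm thick, its upper face 40 mm below the top of the sprung-up cap.
- pointer_tip (a point): Tip of the collar's pointer vane, 47 mm from the axis and 43 mm below the top of the sprung-up cap. It sweeps over the fixed light-metal dial (disc 80 mm in diameter) below, which has a single dark mark for shut, on the robot's side, and a pair of marks a quarter turn on, for open.
- jar_pumice: Bystander: white jar with a grey lid, 56 mm in diameter, 72 mm high, standing loose. Origin at the centre of its underside.
- can: The blue spirit tin, 70 x 93 x 142 mm without its neck, strapped in the fixed wooden cradle (base block 165 x 120 x 38 mm). Origin at the centre of its underside, z along the can, parallel to the cap's axis, which lies 2 mm towards -x and 12 mm towards -y of the can's own.
- sanding_block: Bystander: flat brownish block 89 x 124 x 29 mm lying loose before the cradle. Origin at the centre of its underside.
- wedge_block: Bystander: pale wooden wedge 125 x 140 x 45 mm lying loose before the cradle. Origin at the centre of its underside.

How it is judged:
By the outcome, as a careful person would: the job done as asked, in the order asked, and still so for the second after the job is handed in, with the robot touching nothing.
It also fails if it takes over 61 s, if anything falls off the work surface, if the arm or the gripper's body presses on something with over 40 N, if the wrist force passes 120 N, or if a joint passes its speed limit or range.

### The arm

A 6-joint arm with a two-finger parallel gripper is mounted at the origin on a cart in front of the work surface, level with it; the furniture and walls round the work are solid. World frame = base frame: x ahead of the robot, y to its left, z up, the work surface at z = 0. Lengths are in m, angles in degrees, forces in N, time in s.
With the tool pointing down it reaches from about 0.35 to 0.875 m from the base axis. Payload 4.2 kg.
Tool frame: the origin (TCP) lies on the centre line of the jaws, within the pads' length; the fingertips stand 25 mm ahead of it and the grasp point (between the pads) lies 6 mm ahead of it; z points along the fingers, y is the line along which they close (so a half turn about z gives the same grasp; the last joint's range is limited). The gripper opens to 87 mm and grips with 3 to 60 N. Pads are 19 mm wide; open, the fingers measure 117 mm over their backs; the gripper's body (75 mm by 190 mm) begins 51 mm behind the grasp point.
Start: joints at [84.603, 22.042, 0.453, 0, -68.411, -14.817], TCP at [0.216, 0.586, 0.248] pointing down, gripper open.
Joint ranges: [-179.83, 179.83], [-69.29, 118.12], [-61.27, 80.66], [-181.25, 117.63], [-171.15, -9.14], [-177.46, 177.46]. Speed limits (degrees/s): [159.86, 159.86, 180, 180, 180, 180].

### API

Orientations are given as a 3x3 rotation matrix whose columns are the frame's x, y, z axes.
In Python, from station import r gives the robot as it stands.
- The arm moves only by the tool move_arm, never from a script. Its argument "series" is a list of rows, each an object with "grip": the opening, from 0 (shut) to 1 (fully open); "xyz": the shift along the tool's x, y, z in mm, a list of three; "angular": the turn, a rotation vector about the tool's x, y, z in rad, a list of three. A call has 1 to 10 rows; each row is the pose to reach, as a shift and turn from the pose commanded when the call began, along the tool's axes at that moment; what a row does not reach only later rows make up. A row lasts 1/10 s, in which the tool goes at most 50 mm and 8.59 degrees, less where a joint would pass 70% of its speed; a pose out of reach is approached as far as the arm can. A call with a gripper value outside its range is refused whole. The fingers move at their own pace and stop on an object; the grip force is fixed at half the most. Time passes only in rows, so rows that repeat a pose let the fingers close. It gives the time, the measured TCP pose, the force, the opening and the grip force at its end, in the units of the state.
- r.sense(): the state, without advancing time (a new reading comes with each control period).
- r.capture(name): name is "side" or "top"; returns a dict with "img" (420x560x3 uint8, red, green, blue), "camera_matrix" (3x3 intrinsics, pixels), "rvec" (rotation vector, rad) and "tvec" (3), from world to camera coordinates, as OpenCV has them. Camera axes: x right, y down, z forward; pixel columns grow to the right and rows downward; lengths in m; the calibration is good to about 2 mm. A picture is of the moment at which its call begins. There is no depth.
- r.finish_job(): hands the job in; it is judged then, once.
The state is a dict: "time_s": time; "joints": joint angles; "joint_velocities": joint speeds; "effort": joint torques, N m; "tcp_pos": TCP position; "ee_rot": TCP orientation; "wrist_force": force on the tool from outside, world axes, zero at the start; "moment": the same for the moment, N m; "gripper_width": opening from 0.0 (shut) to 1.0 (fully open); "gripper_force": force on a finger pad.
Only numpy, scipy, OpenCV 4.12 (cv2) and the standard library are available. Lean on these libraries where they do the work, as an engineer would, in place of code of your own. Each camera call takes 0.05 s, during which the arm holds its last target. There are 200 camera calls.

## Working session

There is one attempt and no reset: what is moved stays moved. The work goes in short steps, Python scripts to look and compute and a tool call to move; the robot and the scene stay as the last step left them, time stands still between calls to the robot, and variables do not carry over. Pictures are saved under pics/ and viewed, at most 10 in all, crops included, and the job is handed in when it is done.

Besides the shell and the picture viewer there is one more tool, called after "Call:" as name(argument=value, ...), one argument or row to a line, values as JSON. move_arm: Moves the arm, as the interface text tells. Its arguments: {"type":"object","properties":{"series":{"type":"array"}},"required":["series"]}

```bash
mkdir -p pics
python3 - <<'E'
from station import r
import cv2,pickle
for n in("side","top"):
    c=r.capture(n); cv2.imwrite(f"pics/{n}0.png",c["img"][:,:,::-1]); pickle.dump(c,open(f"{n}.pkl","wb"))
    R=cv2.Rodrigues(c["rvec"])[0]; print(n,(-R.T@c["tvec"].reshape(3)).round(3),R[2].round(2),c["camera_matrix"][0,0])
s=r.sense(); print(s)
E
```

```text
side [-0.133 -0.093  0.783] [ 0.76  0.06 -0.64] 543.824356106608
top [ 0.476 -0.027  1.007] [ 0.15  0.01 -0.99] 498.30240230978217
{'time_s': 0.1, 'joints': array([ 8.46031318e+01,  2.20872589e+01,  3.88567329e-01, -2.52318748e-02,
       -6.84112667e+01, -1.48179155e+01]), 'joint_velocities': array([-0.00825001, -0.06987435,  0.22091763, -0.01920833,  0.07479616,
        0.09162626]), 'effort': array([-6.25957910e-04, -3.91690135e+01,  1.87933141e+01,  4.23194557e+00,
        1.34293709e-02, -6.91967102e-05]), 'tcp_pos': array([0.21576268, 0.58606283, 0.24656619]), 'ee_rot': array([[ 9.38347787e-01, -3.45692183e-01, -5.88169824e-04],
       [-3.45692670e-01, -9.38345924e-01, -1.87207941e-03],
       [ 9.52564623e-05,  1.95998757e-03, -9.99998075e-01]]), 'wrist_force': array([-0.3525924 , -0.0013351 ,  0.35673368]), 'moment': array([ 0.0372813 , -0.0034838 ,  0.03108048]), 'gripper_force': 0.0, 'gripper_width': 1.0025116892808328}
```

View pics/side0.png

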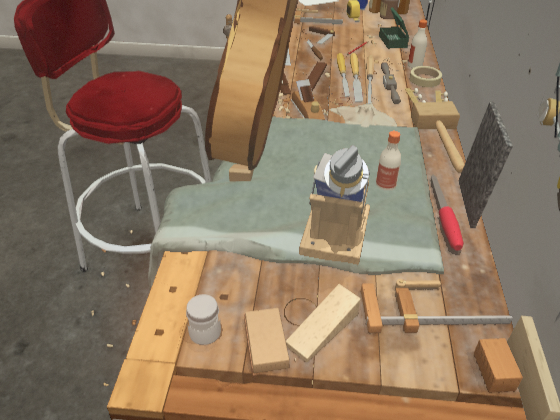

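View pics/top0.png

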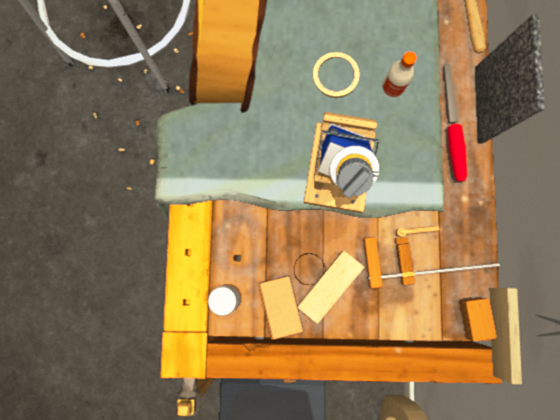

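Run:
```python
import cv2,numpy as np
a=cv2.imread("pics/side0.png")[140:220,305:385]; b=cv2.imread("pics/top0.png")[130:210,315:395]
cv2.imwrite("pics/crop.png",np.hstack([cv2.resize(x,(400,400),interpolation=cv2.INTER_CUBIC) for x in(a,b)]))
```

```text
(no output)
```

View pics/crop.png

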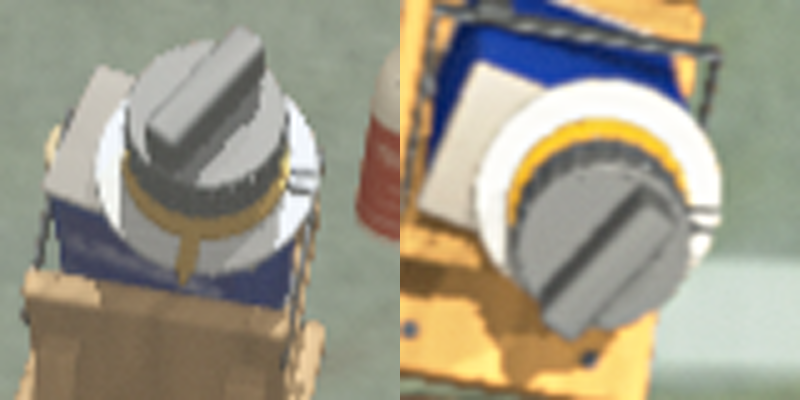

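```bash
cat > h.py <<'E'
import cv2,numpy as np
def frame(psi,a):  # cap frame: z axis leaning towards -x rotated psi; a wing angle about z
    s,c=np.sin(.55),np.cos(.55)
    z=np.array([-s*np.cos(psi),-s*np.sin(psi),c]); d=np.array([-c*np.cos(psi),-c*np.sin(psi),-s]) # d: downhill
    e=np.cross(z,d)
    x=np.cos(a)*d+np.sin(a)*e
    return np.c_[x,np.cross(z,x),z]
def proj(c,P): return cv2.projectPoints(np.atleast_2d(P).astype(float),c["rvec"],c["tvec"],c["camera_matrix"],None)[0][:,0]
t=np.linspace(0,2*np.pi,180); C=np.c_[np.cos(t),np.sin(t),0*t]
E
cat > fit.py <<'E'
from h import *
import pickle
from scipy.optimize import least_squares
S,T=[pickle.load(open(n+".pkl","rb")) for n in("side","top")]
fs=lambda L:np.array(L)/5+[305,140]
ft=lambda L:(np.array(L)-[400,0])/5+[315,130]
rim={0:fs([(128,105),(285,122),(185,42),(150,165),(215,186),(265,165)]),1:ft([(515,250),(690,240),(575,172),(640,325),(530,290)])}
dial={0:fs([(97,175),(320,155),(210,275),(130,250),(290,235)]),1:ft([(475,190),(721,170),(605,78),(520,105),(690,110)])}
wing={0:fs([(150,125),(245,28),(265,55),(165,148)]),1:ft([(545,315),(647,188),(675,215),(580,335)])}
tip=fs([(183,285)])
W=np.array([(-.025,.007,.025),(.025,.007,.025),(.025,-.007,.025),(-.025,-.007,.025)])
def res(p,full=False):
    F=frame(p[3],p[4]);o=p[:3];r=[]
    for i,c in((0,S),(1,T)):
        for pts,rad,h in((rim[i],.0275,0),(dial[i],.04,-p[5])):
            q=proj(c,o+(C*rad+[0,0,h])@F.T)
            r+=[np.sqrt(((q-x)**2).sum(1).min()) for x in pts]
        r+=list((proj(c,o+W@F.T)-wing[i]).ravel())
    G=frame(p[3],p[6]); r+=list((proj(S,o+G@[.047,0,-.043])-tip[0:1]).ravel())
    return np.array(r)
best=min((least_squares(res,[.68,-.09,.2,ps,a,.05,0],loss="soft_l1") for a in(-2.4,-.8,.8,2.4) for ps in(-.2,.2)),key=lambda s:s.cost)
print(best.x.round(4),best.cost);print(res(best.x).round(1))
print(frame(best.x[3],best.x[4]).round(3))
E
python3 fit.py
```

```text
[ 0.6364 -0.1405  0.2411 -0.1366  2.6328  0.0472 -0.0183] 14.38758932275431
[ 0.2  0.9  0.7  0.3  0.7  0.6  0.2  0.1  0.6  1.   0.7 -1.   0.5 -1.1
 -1.6  1.5 -2.3  2.6  0.7  0.3  0.7  1.9  2.   0.5  0.1  0.6  0.5  0.3
  0.4 -1.3 -0.1 -0.4  0.9  1.2  1.  -1.2  1.2  0.  -0. ]
[[ 0.671  0.53  -0.518]
 [-0.584  0.809  0.071]
 [ 0.456  0.255  0.853]]
```

```bash
cat >> h.py <<'E'
from scipy.spatial.transform import Rotation as Ro
O=np.array([.6364,-.1405,.2411]); PSI=-.1366; A=2.6328
def rel(p0,R0,p1,R1): # -> mm in tool axes, rotvec
    return (R0.T@(p1-p0)*1e3).round(1), Ro.from_matrix(R0.T@R1).as_rotvec().round(4)
def goal(h,a=A,o=O):
    F=frame(PSI,a); return o+F[:,2]*h, np.c_[-F[:,0],F[:,1],-F[:,2]]
E
python3 - <<'E'
from h import *
from station import r
s=r.sense(); p,R=s["tcp_pos"],s["ee_rot"]
g,Rg=goal(.125)
for k in(1,2,3):
    p1=s["tcp_pos"]+(g-s["tcp_pos"])*k/3
    R1=s["ee_rot"]@Ro.from_rotvec([0,0,np.radians(67)*k]).as_matrix() if k<3 else Rg
    print(p1.round(3),rel(p,R,p1,R1)); p,R=p1,R1
E
```

```text
[0.334 0.347 0.28 ] (array([194. , 183.5, -33.3]), array([0.    , 0.    , 1.1694]))
[0.453 0.108 0.314] (array([ 244.7, -106.9,  -33.3]), array([ 0.    , -0.    ,  1.1694]))
[ 0.572 -0.132  0.348] (array([  -2.8, -267.1,  -33.3]), array([ 0.0205, -0.5779,  1.0669]))
```

Call:
move_arm(
  series=[
    {"grip": 1, "xyz": [48, 46, -8], "angular": [0, 0, 0.14]},
    {"grip": 1, "xyz": [73, 69, -12], "angular": [0, 0, 0.28]},
    {"grip": 1, "xyz": [97, 92, -17], "angular": [0, 0, 0.43]},
    {"grip": 1, "xyz": [121, 115, -21], "angular": [0, 0, 0.58]},
    {"grip": 1, "xyz": [146, 138, -25], "angular": [0, 0, 0.73]},
    {"grip": 1, "xyz": [170, 160, -29], "angular": [0, 0, 0.88]},
    {"grip": 1, "xyz": [194, 183, -33], "angular": [0, 0, 1.03]},
    {"grip": 1, "xyz": [194, 183, -33], "angular": [0, 0, 1.17]},
    {"grip": 1, "xyz": [194, 183, -33], "angular": [0, 0, 1.17]},
  ],
)

```text
time_s: 1.0
tcp_pos: [0.335, 0.3468, 0.2805]
ee_rot: [[0.047, -0.999, -0.0], [-0.999, -0.047, 0.0], [-0.0, 0.0, -1.0]]
wrist_force: [0.7, -0.1, 0.5]
gripper_width: 1.003
gripper_force: 0.0
```

```bash
cat > togo.py <<'E'
from h import *
from station import r
import sys
s=r.sense(); print(s["time_s"],s["tcp_pos"].round(4),s["joints"].round(1),"F",s["wrist_force"].round(1),"M",s["moment"].round(2),s["gripper_width"])
g=goal(float(sys.argv[1])); print(rel(s["tcp_pos"],s["ee_rot"],*g))
E
python3 togo.py .125
```

```text
1.0 [0.335  0.3468 0.2805] [ 65.3   6.6 -15.7  -0.  -67.7 -62.7] F [ 0.7 -0.1  0.5] M [0.09 0.01 0.09] 1.0032296688285367
(array([ 488.9, -214.1,  -67.2]), array([ 0.3991, -0.5558,  2.1938]))
```

Call:
move_arm(
  series=[
    {"grip": 1, "xyz": [35, -15, -5], "angular": [0, 0, 0.14]},
    {"grip": 1, "xyz": [70, -30, -10], "angular": [0, 0, 0.28]},
    {"grip": 1, "xyz": [105, -45, -15], "angular": [0, 0, 0.43]},
    {"grip": 1, "xyz": [140, -60, -20], "angular": [0, 0, 0.58]},
    {"grip": 1, "xyz": [175, -75, -25], "angular": [0, 0, 0.73]},
    {"grip": 1, "xyz": [210, -90, -30], "angular": [0, 0, 0.88]},
    {"grip": 1, "xyz": [245, -107, -33], "angular": [0, 0, 1.03]},
    {"grip": 1, "xyz": [245, -107, -33], "angular": [0, 0, 1.17]},
    {"grip": 1, "xyz": [245, -107, -33], "angular": [0, 0, 1.17]},
  ],
)

```text
time_s: 1.9
tcp_pos: [0.4536, 0.1077, 0.313]
ee_rot: [[-0.9, -0.435, -0.001], [-0.435, 0.9, -0.0], [0.001, 0.0, -1.0]]
wrist_force: [-0.3, 1.2, -0.6]
gripper_width: 1.003
gripper_force: 0.0
```

```bash
python3 togo.py .125
```

```text
1.9 [0.4536 0.1077 0.313 ] [ 33.4   3.8 -14.2  -0.  -72.1 -97.6] F [-0.3  1.2 -0.6] M [ 0.09 -0.18  0.02] 1.002865544250148
(array([  -2.1, -266.8,  -34.7]), array([ 0.0221, -0.5785,  1.0666]))
```

Call:
move_arm(
  series=[
    {"grip": 1, "xyz": [0, -30, -10], "angular": [0.002, -0.07, 0.13]},
    {"grip": 1, "xyz": [0, -60, -20], "angular": [0.005, -0.14, 0.26]},
    {"grip": 1, "xyz": [0, -100, -35], "angular": [0.008, -0.21, 0.39]},
    {"grip": 1, "xyz": [0, -135, -35], "angular": [0.011, -0.28, 0.52]},
    {"grip": 1, "xyz": [0, -170, -35], "angular": [0.014, -0.35, 0.65]},
    {"grip": 1, "xyz": [0, -205, -35], "angular": [0.016, -0.42, 0.78]},
    {"grip": 1, "xyz": [-1, -240, -35], "angular": [0.018, -0.5, 0.92]},
    {"grip": 1, "xyz": [-2, -267, -35], "angular": [0.022, -0.579, 1.067]},
    {"grip": 1, "xyz": [-2, -267, -35], "angular": [0.022, -0.579, 1.067]},
    {"grip": 1, "xyz": [-2, -267, -35], "angular": [0.022, -0.579, 1.067]},
  ],
)

```text
time_s: 2.9
tcp_pos: [0.5706, -0.1309, 0.3473]
ee_rot: [[-0.674, 0.528, 0.517], [0.581, 0.811, -0.071], [-0.457, 0.252, -0.853]]
wrist_force: [-0.9, 0.0, -0.1]
gripper_width: 1.002
gripper_force: 0.0
```

```bash
python3 togo.py .045
cat > look.py <<'E'
from station import r
import cv2,numpy as np,sys,pickle
L=[]
for n,(x,y) in(("side",(295,100)),("top",(305,100))):
    c=r.capture(n); pickle.dump(c,open(n+"_now.pkl","wb")); L.append(cv2.resize(c["img"][y:y+120,x:x+100,::-1],(400,480),interpolation=cv2.INTER_CUBIC))
cv2.imwrite(f"pics/{sys.argv[1]}.png",np.hstack(L))
E
python3 look.py l1
```

```text
2.9 [ 0.5706 -0.1309  0.3473] [   6.2    1.1  -22.6   12.4  -36.3 -141. ] F [-0.9  0.  -0.1] M [0.11 0.91 0.02] 1.0018480211438625
(array([-1.4,  0.1, 80.3]), array([-0.0006, -0.0007,  0.004 ]))
```

View pics/l1.png

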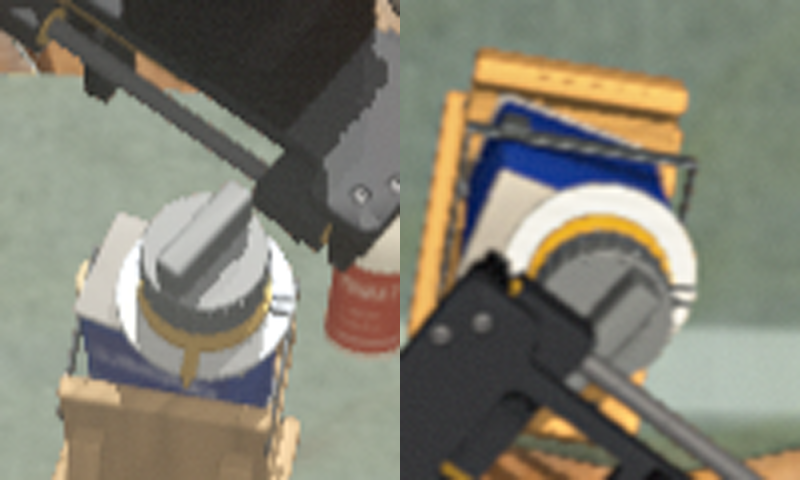

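Call:
move_arm(
  series=[
    {"grip": 1, "xyz": [-1, 0, 30], "angular": [0, 0, 0]},
    {"grip": 1, "xyz": [-1, 0, 55], "angular": [0, 0, 0]},
    {"grip": 1, "xyz": [-1, 0, 75], "angular": [0, 0, 0]},
    {"grip": 1, "xyz": [-1, 0, 85], "angular": [0, 0, 0]},
    {"grip": 1, "xyz": [-1, 0, 91], "angular": [0, 0, 0]},
    {"grip": 1, "xyz": [-1, 0, 91], "angular": [0, 0, 0]},
  ],
)

```text
time_s: 3.6
tcp_pos: [0.6192, -0.1383, 0.2713]
ee_rot: [[-0.671, 0.53, 0.519], [0.584, 0.808, -0.071], [-0.457, 0.255, -0.852]]
wrist_force: [-0.1, 1.2, 0.4]
gripper_width: 1.002
gripper_force: 0.0
```

```bash
python3 togo.py .030; python3 look.py l2
```

```text
3.6 [ 0.6192 -0.1383  0.2713] [   4.4    9.4  -25.5   15.3  -24.9 -143.6] F [-0.1  1.2  0.4] M [ 0.16  0.96 -0.03] 1.0018367913174377
(array([ 0.9, -0.4,  4.8]), array([ 0.0004,  0.0009, -0.0004]))
```

View pics/l2.png

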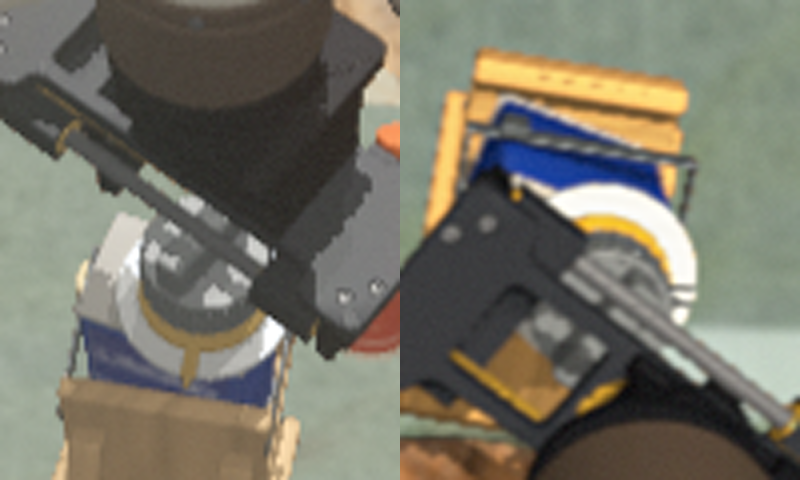

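Call:
move_arm(
  series=[
    {"grip": 1, "xyz": [1, 0, 4], "angular": [0, 0, 0]},
    {"grip": 0.5, "xyz": [1, 0, 4], "angular": [0, 0, 0]},
    {"grip": 0.3, "xyz": [1, 0, 4], "angular": [0, 0, 0]},
    {"grip": 0.0, "xyz": [1, 0, 4], "angular": [0, 0, 0]},
    {"grip": 0.0, "xyz": [1, 0, 4], "angular": [0, 0, 0]},
    {"grip": 0.0, "xyz": [1, 0, 4], "angular": [0, 0, 0]},
    {"grip": 0.0, "xyz": [1, 0, 4], "angular": [0, 0, 0]},
    {"grip": 0.0, "xyz": [1, 0, 4], "angular": [0, 0, 0]},
    {"grip": 0.0, "xyz": [1, 0, 4], "angular": [0, 0, 0]},
    {"grip": 0.0, "xyz": [1, 0, 4], "angular": [0, 0, 0]},
  ],
)

```text
time_s: 4.7
tcp_pos: [0.6203, -0.1384, 0.2676]
ee_rot: [[-0.67, 0.531, 0.519], [0.585, 0.808, -0.072], [-0.457, 0.256, -0.852]]
wrist_force: [0.3, -0.3, -0.2]
gripper_width: 0.264
gripper_force: 0.0
```

```bash
python3 togo.py .025
```

```text
4.7 [ 0.6203 -0.1384  0.2676] [   4.4    9.7  -25.8   15.7  -24.3 -144. ] F [ 0.3 -0.3 -0.2] M [0.14 0.94 0.01] 0.2644760712748124
(array([0.1, 0. , 6.1]), array([ 0.0004,  0.0014, -0.0018]))
```

Still closing (14 mm is 0.16).

Call:
move_arm(
  series=[
    {"grip": 0, "xyz": [0, 0, 0], "angular": [0, 0, 0]},
    {"grip": 0, "xyz": [0, 0, 0], "angular": [0, 0, 0]},
    {"grip": 0, "xyz": [0, 0, 0], "angular": [0, 0, 0]},
    {"grip": 0, "xyz": [0, 0, 0], "angular": [0, 0, 0]},
    {"grip": 0, "xyz": [0, 0, 0], "angular": [0, 0, 0]},
  ],
)

```text
time_s: 5.2
tcp_pos: [0.6207, -0.138, 0.2679]
ee_rot: [[-0.67, 0.531, 0.52], [0.585, 0.808, -0.071], [-0.458, 0.256, -0.851]]
wrist_force: [1.9, 4.3, -0.1]
gripper_width: 0.161
gripper_force: 30.0
```

```bash
python3 togo.py .025
```

```text
5.2 [ 0.6207 -0.138   0.2679] [   4.4    9.7  -25.8   15.7  -24.2 -144. ] F [ 1.9  4.3 -0.1] M [1.   0.69 0.56] 0.161049550362502
(array([ 0.2, -0.6,  6.1]), array([ 0.0014,  0.0019, -0.0014]))
```

Call:
move_arm(
  series=[
    {"grip": 0, "xyz": [0, 0, 2], "angular": [0, 0, 0]},
    {"grip": 0, "xyz": [0, 0, 4], "angular": [0, 0, 0]},
    {"grip": 0, "xyz": [0, 0, 6], "angular": [0, 0, 0]},
    {"grip": 0, "xyz": [0, 0, 6], "angular": [0, 0, 0]},
  ],
)

```text
time_s: 5.6
tcp_pos: [0.6234, -0.1385, 0.2639]
ee_rot: [[-0.669, 0.531, 0.52], [0.585, 0.808, -0.072], [-0.458, 0.256, -0.851]]
wrist_force: [-6.3, 6.6, 7.8]
gripper_width: 0.158
gripper_force: 30.0
```

```bash
python3 togo.py .020
```

```text
5.6 [ 0.6234 -0.1385  0.2639] [   4.3   10.2  -25.9   16.   -23.6 -144.3] F [-6.3  6.6  7.8] M [1.63 1.6  0.89] 0.15843094379608788
(array([ 0.5, -0.6,  6.3]), array([ 0.0014,  0.0026, -0.0014]))
```

Call:
move_arm(
  series=[
    {"grip": 0, "xyz": [0, 0, 1.5], "angular": [0, 0, 0]},
    {"grip": 0, "xyz": [0, 0, 3], "angular": [0, 0, 0]},
    {"grip": 0, "xyz": [0, 0, 3], "angular": [0, 0, 0]},
  ],
)

```text
time_s: 5.9
tcp_pos: [0.6246, -0.1387, 0.2619]
ee_rot: [[-0.669, 0.531, 0.521], [0.585, 0.808, -0.072], [-0.459, 0.257, -0.851]]
wrist_force: [-8.9, 8.1, 9.0]
gripper_width: 0.154
gripper_force: 30.0
```

```bash
python3 togo.py .018
```

```text
5.9 [ 0.6246 -0.1387  0.2619] [   4.2   10.4  -26.    16.2  -23.2 -144.5] F [-8.9  8.1  9. ] M [1.81 1.8  0.9 ] 0.1541185323603835
(array([ 0.5, -0.5,  6. ]), array([ 0.0015,  0.0029, -0.0016]))
```

Call:
move_arm(
  series=[
    {"grip": 0, "xyz": [0, 0, 0], "angular": [0, 0, -0.07]},
    {"grip": 0, "xyz": [0, 0, 0], "angular": [0, 0, -0.14]},
    {"grip": 0, "xyz": [0, 0, 0], "angular": [0, 0, -0.21]},
    {"grip": 0, "xyz": [0, 0, 0], "angular": [0, 0, -0.28]},
    {"grip": 0, "xyz": [0, 0, 0], "angular": [0, 0, -0.28]},
  ],
)

```text
time_s: 6.4
tcp_pos: [0.6248, -0.1383, 0.262]
ee_rot: [[-0.79, 0.323, 0.521], [0.337, 0.939, -0.071], [-0.512, 0.12, -0.851]]
wrist_force: [-7.1, 9.0, 9.2]
gripper_width: 0.158
gripper_force: 30.0
```

```bash
cat > st.py <<'E'
from h import *
from station import r
import pickle
S=pickle.load(open("side.pkl","rb"))
s=r.sense(); F=frame(PSI,A); z=F[:,2]; R=s["ee_rot"]
x=F.T@-R[:,0]; d=F.T@(s["tcp_pos"]-O)
print("t",round(s["time_s"],2),"turn",np.arctan2(x[1],x[0]).round(3),"tcp cap mm",(d*1e3).round(1),"Fcap",(F.T@s["wrist_force"]).round(1),"Mz",(z@s["moment"]).round(3),"M",(F.T@s["moment"]).round(2),"w",round(s["gripper_width"],3),"j",s["joints"].round(0))
E
python3 st.py
```

```text
t 6.4 turn 0.28 tcp cap mm [ 0.5  1.  24. ] Fcap [-5.8  5.8 12.1] Mz -0.03 M [ 0.91  2.9  -0.03] w 0.158 j [   4.   10.  -26.   16.  -23. -128.]
```

Call:
move_arm(
  series=[
    {"grip": 0, "xyz": [0, 0, 0], "angular": [0, 0, -0.07]},
    {"grip": 0, "xyz": [0, 0, 0], "angular": [0, 0, -0.14]},
    {"grip": 0, "xyz": [0, 0, 0], "angular": [0, 0, -0.21]},
    {"grip": 0, "xyz": [0, 0, 0], "angular": [0, 0, -0.28]},
    {"grip": 0, "xyz": [0, 0, 0], "angular": [0, 0, -0.28]},
  ],
)

```text
time_s: 6.9
tcp_pos: [0.625, -0.1378, 0.262]
ee_rot: [[-0.848, 0.093, 0.522], [0.066, 0.995, -0.07], [-0.526, -0.025, -0.85]]
wrist_force: [-7.7, 11.3, 8.7]
gripper_width: 0.159
gripper_force: 30.0
```

```bash
python3 st.py
```

```text
t 6.9 turn 0.559 tcp cap mm [ 0.3  1.5 23.9] Fcap [-7.8  7.3 12.2] Mz -0.184 M [ 1.47  3.32 -0.18] w 0.159 j [   4.   10.  -26.   16.  -23. -112.]
```

Call:
move_arm(
  series=[
    {"grip": 0, "xyz": [0, 0, 0], "angular": [0, 0, -0.07]},
    {"grip": 0, "xyz": [0, 0, 0], "angular": [0, 0, -0.14]},
    {"grip": 0, "xyz": [0, 0, 0], "angular": [0, 0, -0.21]},
    {"grip": 0, "xyz": [0, 0, 0], "angular": [0, 0, -0.28]},
    {"grip": 0, "xyz": [0, 0, 0], "angular": [0, 0, -0.28]},
  ],
)

```text
time_s: 7.4
tcp_pos: [0.625, -0.1373, 0.262]
ee_rot: [[-0.841, -0.146, 0.522], [-0.212, 0.975, -0.07], [-0.498, -0.169, -0.85]]
wrist_force: [-9.3, 13.2, 9.2]
gripper_width: 0.159
gripper_force: 30.1
```

```bash
python3 st.py; python3 look.py l3
```

```text
t 7.4 turn 0.839 tcp cap mm [ 0.   1.8 23.9] Fcap [-9.7  8.1 13.6] Mz -0.166 M [ 1.93  3.88 -0.17] w 0.159 j [  4.  10. -26.  16. -23. -96.]
```

View pics/l3.png

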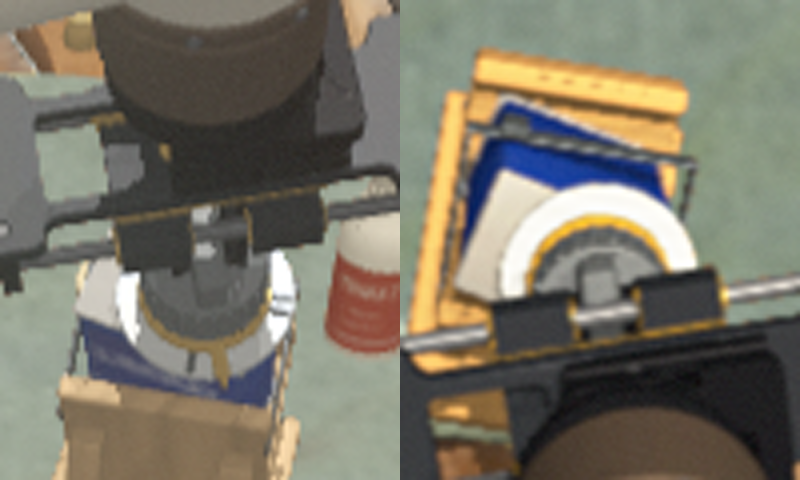

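```bash
cat > ptr.py <<'E'
from h import *
import pickle,sys
from scipy.optimize import brentq
# pixel -> angle about the axis in plane h below cap_top
def ang(cam,uv,h):
    c=pickle.load(open(cam+".pkl","rb")); R=cv2.Rodrigues(c["rvec"])[0]; o=-R.T@np.ravel(c["tvec"])
    d=R.T@np.linalg.inv(c["camera_matrix"])@[*uv,1]; F=frame(PSI,0); z=F[:,2]; P=O-z*h
    q=F.T@(o+d*(z@(P-o))/(z@d)-P); return np.arctan2(q[1],q[0]).round(3),np.hypot(q[0],q[1]).round(4)
E
python3 - <<'E'
from ptr import *
l=lambda u,v,x:(u/4+x,v/4+100)
print("tip now",ang("side",l(222,385,295),.043),"tip start",ang("side",(341.6,197),.043))
print("shut mark",ang("side",l(190,360,295),.047))
for v in(295,311):print("side marks",ang("side",l(283,v,295),.047))
for v in(287,301):print("top marks",ang("top",l(685,v,205+0)if 0 else((685-400)/4+305,v/4+100),.047))
from station import r
s=r.sense();F=frame(PSI,A);print("shift tool mm",s["ee_rot"].T@F@[-1.,.8,0])
E
```

```text
tip now (np.float64(0.319), np.float64(0.0455)) tip start (np.float64(-0.018), np.float64(0.0472))
shut mark (np.float64(-0.056), np.float64(0.0324))
side marks (np.float64(1.719), np.float64(0.0341))
side marks (np.float64(1.497), np.float64(0.035))
top marks (np.float64(1.576), np.float64(0.0365))
top marks (np.float64(1.418), np.float64(0.0381))
shift tool mm [7.36553358e-02 1.27850494e+00 1.02848339e-04]
```

Call:
move_arm(
  series=[
    {"grip": 0, "xyz": [0, 1.3, 0], "angular": [0, 0, -0.08]},
    {"grip": 0, "xyz": [0, 1.3, 0], "angular": [0, 0, -0.16]},
    {"grip": 0, "xyz": [0, 1.3, 0], "angular": [0, 0, -0.24]},
    {"grip": 0, "xyz": [0, 1.3, 0], "angular": [0, 0, -0.32]},
    {"grip": 0, "xyz": [0, 1.3, 0], "angular": [0, 0, -0.4]},
    {"grip": 0, "xyz": [0, 1.3, 0], "angular": [0, 0, -0.4]},
  ],
)

```text
time_s: 8.1
tcp_pos: [0.6248, -0.1364, 0.2618]
ee_rot: [[-0.718, -0.461, 0.522], [-0.575, 0.815, -0.07], [-0.393, -0.35, -0.85]]
wrist_force: [-8.6, 11.8, 9.4]
gripper_width: 0.162
gripper_force: 30.1
```

```bash
python3 st.py
```

```text
t 8.1 turn 1.24 tcp cap mm [-0.7  2.4 23.9] Fcap [-8.4  7.4 13.3] Mz -0.195 M [ 1.51  3.48 -0.2 ] w 0.162 j [  4.  10. -26.  16. -23. -74.]
```

Call:
move_arm(
  series=[
    {"grip": 0, "xyz": [0, 0, 0], "angular": [0, 0, -0.08]},
    {"grip": 0, "xyz": [0, 0, 0], "angular": [0, 0, -0.16]},
    {"grip": 0, "xyz": [0, 0, 0], "angular": [0, 0, -0.24]},
    {"grip": 0, "xyz": [0, 0, 0], "angular": [0, 0, -0.32]},
    {"grip": 0, "xyz": [0, 0, 0], "angular": [0, 0, -0.4]},
    {"grip": 0, "xyz": [0, 0, 0], "angular": [0, 0, -0.48]},
    {"grip": 0, "xyz": [0, 0, 0], "angular": [0, 0, -0.56]},
    {"grip": 0, "xyz": [0, 0, 0], "angular": [0, 0, -0.56]},
  ],
)

```text
time_s: 8.9
tcp_pos: [0.6242, -0.1359, 0.2613]
ee_rot: [[-0.363, -0.773, 0.52], [-0.92, 0.385, -0.07], [-0.146, -0.504, -0.851]]
wrist_force: [-11.1, 14.5, 10.2]
gripper_width: 0.157
gripper_force: 30.0
```

```bash
python3 st.py; python3 look.py l4
```

```text
t 8.9 turn 1.8 tcp cap mm [-1.7  2.4 23.9] Fcap [-11.2   8.5  15.5] Mz -0.191 M [ 1.92  4.61 -0.19] w 0.157 j [  4.  10. -26.  16. -23. -42.]
```

View pics/l4.png

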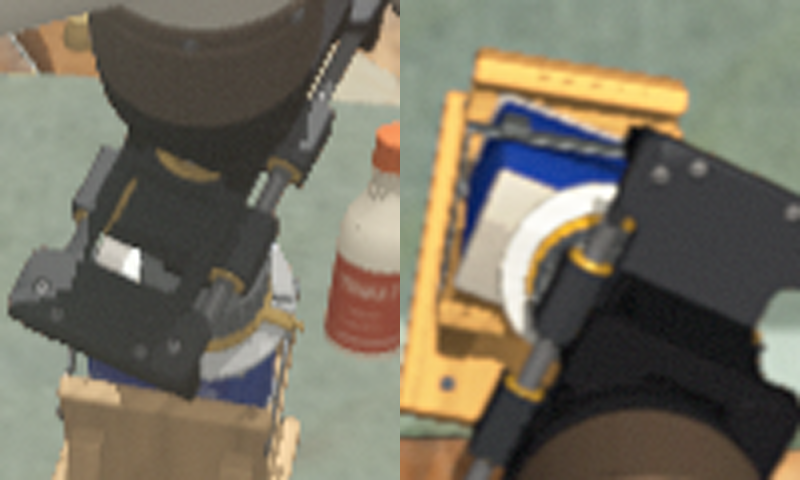

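Run:
```python
from ptr import *
for p in((302,324),(300,330)): print(ang("side",(p[0]/4+295,p[1]/4+100),.043))
```

```text
(np.float64(1.37), np.float64(0.0451))
(np.float64(1.304), np.float64(0.0453))
```

Call:
move_arm(
  series=[
    {"grip": 0, "xyz": [0, 0, 0], "angular": [0, 0, -0.08]},
    {"grip": 0, "xyz": [0, 0, 0], "angular": [0, 0, -0.16]},
    {"grip": 0, "xyz": [0, 0, 0], "angular": [0, 0, -0.21]},
    {"grip": 0, "xyz": [0, 0, 0], "angular": [0, 0, -0.25]},
    {"grip": 0, "xyz": [0, 0, 0], "angular": [0, 0, -0.25]},
  ],
)

```text
time_s: 9.5
tcp_pos: [0.6238, -0.1358, 0.2611]
ee_rot: [[-0.161, -0.839, 0.52], [-0.987, 0.146, -0.07], [-0.017, -0.524, -0.851]]
wrist_force: [-12.4, 16.5, 10.2]
gripper_width: 0.156
gripper_force: 29.9
```

```bash
python3 st.py
python3 - <<'E'
from station import r
import cv2
c=r.capture("side")["img"][145:205,330:390,::-1]; cv2.imwrite("pics/l5.png",cv2.resize(c,(600,600),interpolation=cv2.INTER_CUBIC))
E
```

```text
t 9.5 turn 2.049 tcp cap mm [-2.1  2.2 23.9] Fcap [-13.3   9.3  16.3] Mz -0.154 M [ 2.01  5.06 -0.15] w 0.156 j [  5.  10. -26.  16. -23. -27.]
```

View pics/l5.png

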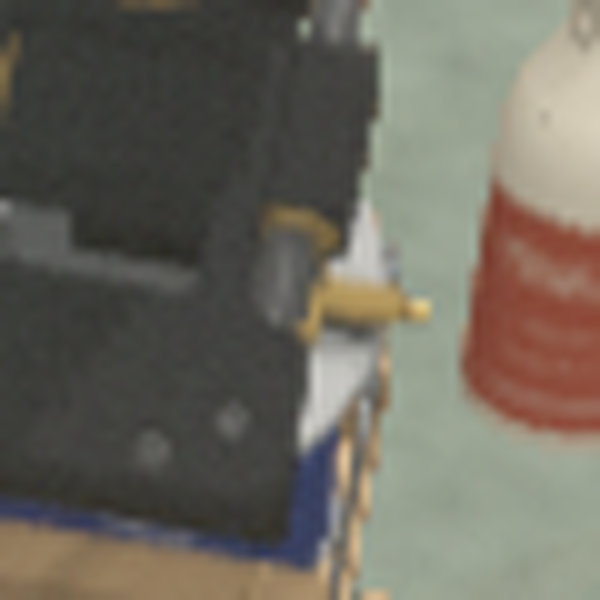

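Run:
```python
from ptr import *
for p in((372.7,175.8),(368,175.2)): print(ang("side",p,.043))
```

```text
(np.float64(1.602), np.float64(0.0465))
(np.float64(1.604), np.float64(0.0382))
```

Call:
move_arm(
  series=[
    {"grip": 0, "xyz": [-1, 0.5, -3], "angular": [0, 0, -0.25]},
    {"grip": 0, "xyz": [-1.5, 1, -6], "angular": [0, 0, 0]},
    {"grip": 0, "xyz": [-1.5, 1, -8], "angular": [0, 0, 0]},
    {"grip": 0, "xyz": [-1.5, 1, -8], "angular": [0, 0, 0]},
  ],
)

```text
time_s: 9.95
tcp_pos: [0.6199, -0.135, 0.2668]
ee_rot: [[-0.162, -0.839, 0.52], [-0.987, 0.147, -0.071], [-0.017, -0.524, -0.851]]
wrist_force: [-3.4, 5.5, 3.2]
gripper_width: 0.153
gripper_force: 30.0
```

```bash
python3 st.py
```

```text
t 9.95 turn 2.048 tcp cap mm [-2.5  2.2 30.8] Fcap [-4.   3.5  4.9] Mz -0.082 M [ 0.68  2.23 -0.08] w 0.153 j [  5.  10. -26.  16. -24. -27.]
```

I typed a stray -0.25 rad turn into the first row of that release move. The cap may still have been engaged, so I'll let go, back off and check the pointer.

Call:
move_arm(
  series=[
    {"grip": 0.3, "xyz": [0, 0, 0], "angular": [0, 0, 0]},
    {"grip": 0.6, "xyz": [0, 0, 0], "angular": [0, 0, 0]},
    {"grip": 0.8, "xyz": [0, 0, 0], "angular": [0, 0, 0]},
    {"grip": 0.8, "xyz": [0, 0, 0], "angular": [0, 0, 0]},
    {"grip": 0.8, "xyz": [0, 0, -5], "angular": [0, 0, 0]},
    {"grip": 0.8, "xyz": [0, 0, -25], "angular": [0, 0, 0]},
    {"grip": 0.8, "xyz": [0, 0, -55], "angular": [0, 0, 0]},
    {"grip": 0.8, "xyz": [0, 0, -85], "angular": [0, 0, 0]},
    {"grip": 0.8, "xyz": [0, 0, -95], "angular": [0, 0, 0]},
    {"grip": 0.8, "xyz": [0, 0, -95], "angular": [0, 0, 0]},
  ],
)

```text
time_s: 10.95
tcp_pos: [0.5708, -0.1286, 0.349]
ee_rot: [[-0.163, -0.837, 0.522], [-0.987, 0.147, -0.071], [-0.017, -0.527, -0.85]]
wrist_force: [-0.3, -0.1, -0.1]
gripper_width: 0.793
gripper_force: 0.0
```

```bash
python3 st.py
python3 - <<'E'
from station import r
import cv2,numpy as np
a=r.capture("side")["img"][140:220,305:385,::-1]; b=r.capture("top")["img"][130:210,315:395,::-1]
cv2.imwrite("pics/l6.png",np.hstack([cv2.resize(x,(400,400),interpolation=cv2.INTER_CUBIC) for x in(a,b)]))
E
```

```text
t 10.95 turn 2.048 tcp cap mm [ -1.7   2.3 126.8] Fcap [-0.2 -0.2  0. ] Mz -0.079 M [-0.39  0.91 -0.08] w 0.793 j [  6.   1. -23.  13. -36. -24.]
```

View pics/l6.png

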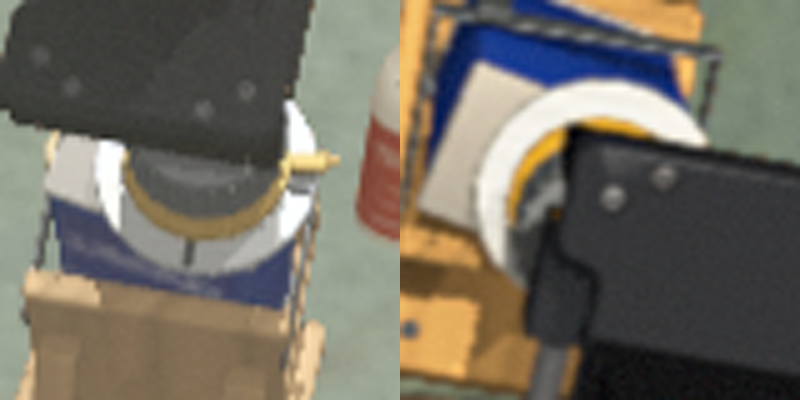

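Call:
move_arm(
  series=[
    {"grip": 0.8, "xyz": [0, 0, -40], "angular": [0, 0, 0]},
    {"grip": 0.8, "xyz": [0, 0, -80], "angular": [0, 0, 0]},
    {"grip": 0.8, "xyz": [0, 0, -110], "angular": [0, 0, 0]},
    {"grip": 0.8, "xyz": [0, 0, -110], "angular": [0, 0, 0]},
  ],
)

```text
time_s: 11.45
tcp_pos: [0.514, -0.1209, 0.4445]
ee_rot: [[-0.162, -0.836, 0.525], [-0.987, 0.146, -0.072], [-0.017, -0.529, -0.848]]
wrist_force: [0.8, 0.4, 0.9]
gripper_width: 0.797
gripper_force: 0.0
```

```bash
cat > seg.py <<'E'
from ptr import *
def grid(img,cam,h,r0,r1,n=720):  # sample polar ring in plane h below cap_top
    c=pickle.load(open(cam+".pkl","rb")); F=frame(PSI,0); th=np.linspace(-.5,2.5,n)
    out=[]
    for r_ in np.linspace(r0,r1,9):
        P=O+(np.c_[r_*np.cos(th),r_*np.sin(th),-h+0*th])@F.T
        q=proj(c,P).astype(np.float32); out.append(cv2.remap(img,q[:,0],q[:,1],cv2.INTER_LINEAR)[:,0])
    return th,np.array(out).astype(float)
def pointer(img,cam,r0=.033,r1=.044):
    th,g=grid(img,cam,.043,r0,r1); w=np.clip((g[...,0]+g[...,1])/2-g[...,2]-35,0,None)
    w[:,(th<-.4)|(th>2.3)]=0
    return [(round((x*th).sum()/max(x.sum(),1),3),int((x>0).sum())) for x in w]
E
python3 - <<'E'
from seg import *
from station import r
for n in("side","top"):
    print(n,"start",pointer(pickle.load(open(n+".pkl","rb"))["img"],n)); 
    i=r.capture(n)["img"]; print("now",pointer(i,n)); pickle.dump(i,open(n+"_i.pkl","wb"))
print(ang("side",(372.6,172),.043))
E
python3 st.py
```

```text
side start [(np.float64(-0.07), 42), (np.float64(-0.064), 37), (np.float64(-0.062), 35), (np.float64(-0.059), 34), (np.float64(-0.06), 37), (np.float64(-0.06), 34), (np.float64(0.243), 30), (np.float64(-0.057), 11), (np.float64(0.651), 18)]
now [(np.float64(1.771), 50), (np.float64(1.769), 48), (np.float64(1.769), 47), (np.float64(1.771), 47), (np.float64(1.775), 50), (np.float64(1.776), 51), (np.float64(1.773), 50), (np.float64(1.782), 28), (np.float64(1.68), 30)]
top start [(np.float64(0.0), 0), (np.float64(0.0), 0), (np.float64(0.0), 0), (np.float64(0.0), 0), (np.float64(0.0), 0), (np.float64(0.0), 0), (np.float64(-0.392), 6), (np.float64(-0.366), 23), (np.float64(0.105), 60)]
now [(np.float64(1.637), 67), (np.float64(1.64), 63), (np.float64(1.647), 60), (np.float64(1.65), 58), (np.float64(1.652), 60), (np.float64(1.657), 69), (np.float64(1.581), 81), (np.float64(1.392), 97), (np.float64(0.977), 109)]
(np.float64(1.76), np.float64(0.046))
t 11.55 turn 2.048 tcp cap mm [ -3.4   1.4 233.9] Fcap [-0.2 -0.1  0.5] Mz -0.105 M [-0.46  0.98 -0.1 ] w 0.799 j [  9.  -7. -17.  11. -50. -24.]
```

```bash
cat > back.py <<'E'
from h import *
from station import r
import sys
h,turn=float(sys.argv[1]),float(sys.argv[2])
s=r.sense(); F=frame(PSI,A); o=O+F@[-.0025,.0025,0]
print(rel(s["tcp_pos"],s["ee_rot"],*goal(h,A+turn,o)))
E
python3 back.py .1 2.048
python3 - <<'E'
from seg import *
for n in("side","top"):
    im=pickle.load(open(n+".pkl","rb"))["img"]
    th,g=grid(im,n,.047,.033,.038); m=g.mean(2).mean(0); s=(th>1.2)&(th<1.95)
    print(n,[(round(a,2),int(b)) for a,b in list(zip(th[s],m[s]))[::6]])
E
```

```text
(array([ -0.6,  -1.4, 133.9]), array([ 0.0004, -0.0002,  0.    ]))
side [(np.float64(1.2), 230), (np.float64(1.23), 232), (np.float64(1.25), 233), (np.float64(1.28), 234), (np.float64(1.3), 235), (np.float64(1.33), 237), (np.float64(1.35), 235), (np.float64(1.38), 230), (np.float64(1.4), 219), (np.float64(1.43), 199), (np.float64(1.45), 166), (np.float64(1.48), 140), (np.float64(1.5), 155), (np.float64(1.53), 184), (np.float64(1.55), 206), (np.float64(1.58), 219), (np.float64(1.6), 223), (np.float64(1.63), 207), (np.float64(1.65), 190), (np.float64(1.68), 178), (np.float64(1.7), 167), (np.float64(1.73), 188), (np.float64(1.75), 213), (np.float64(1.78), 225), (np.float64(1.8), 234), (np.float64(1.83), 238), (np.float64(1.85), 239), (np.float64(1.88), 238), (np.float64(1.9), 238), (np.float64(1.93), 239)]
top [(np.float64(1.2), 208), (np.float64(1.23), 218), (np.float64(1.25), 222), (np.float64(1.28), 221), (np.float64(1.3), 216), (np.float64(1.33), 199), (np.float64(1.35), 172), (np.float64(1.38), 153), (np.float64(1.4), 152), (np.float64(1.43), 177), (np.float64(1.45), 216), (np.float64(1.48), 239), (np.float64(1.5), 242), (np.float64(1.53), 219), (np.float64(1.55), 185), (np.float64(1.58), 176), (np.float64(1.6), 180), (np.float64(1.63), 209), (np.float64(1.65), 244), (np.float64(1.68), 251), (np.float64(1.7), 253), (np.float64(1.73), 252), (np.float64(1.75), 252), (np.float64(1.78), 252), (np.float64(1.8), 252), (np.float64(1.83), 252), (np.float64(1.85), 252), (np.float64(1.88), 252), (np.float64(1.9), 252), (np.float64(1.93), 251)]
```

The pointer overshot the middle of the pair by about 0.17 rad. I'll re-grip the cap, press it and turn it clockwise to bring the collar back.

Call:
move_arm(
  series=[
    {"grip": 0.8, "xyz": [-0.6, -1.4, 40], "angular": [0, 0, 0]},
    {"grip": 0.8, "xyz": [-0.6, -1.4, 80], "angular": [0, 0, 0]},
    {"grip": 0.8, "xyz": [-0.6, -1.4, 110], "angular": [0, 0, 0]},
    {"grip": 0.8, "xyz": [-0.6, -1.4, 134], "angular": [0, 0, 0]},
    {"grip": 0.8, "xyz": [-0.6, -1.4, 134], "angular": [0, 0, 0]},
  ],
)

```text
time_s: 12.05
tcp_pos: [0.5835, -0.1305, 0.3194]
ee_rot: [[-0.164, -0.846, 0.507], [-0.986, 0.148, -0.073], [-0.014, -0.512, -0.859]]
wrist_force: [-0.2, -0.3, -1.4]
gripper_width: 0.798
gripper_force: 0.0
```

```bash
python3 back.py .030 2.048
```

```text
(array([-1. , -4.7, 64.8]), array([ 0.012 , -0.0032,  0.0002]))
```

Call:
move_arm(
  series=[
    {"grip": 0.8, "xyz": [0, 0, 0], "angular": [0, 0, 0]},
    {"grip": 0.8, "xyz": [0, 0, 0], "angular": [0, 0, 0]},
  ],
)

```text
time_s: 12.25
tcp_pos: [0.5847, -0.1301, 0.3281]
ee_rot: [[-0.163, -0.839, 0.52], [-0.987, 0.147, -0.072], [-0.016, -0.525, -0.851]]
wrist_force: [0.5, 0.2, -0.4]
gripper_width: 0.804
gripper_force: 0.0
```

```bash
python3 back.py .030 2.048
```

```text
(array([-0.1,  1.7, 71.7]), array([-0.0025, -0.0002,  0.0004]))
```

Settled. I'll go down and close.

Call:
move_arm(
  series=[
    {"grip": 0.8, "xyz": [0, 0.5, 20], "angular": [0, 0, 0]},
    {"grip": 0.8, "xyz": [0, 0.5, 40], "angular": [0, 0, 0]},
    {"grip": 0.8, "xyz": [0, 0.5, 55], "angular": [0, 0, 0]},
    {"grip": 0.7, "xyz": [0, 0.5, 65], "angular": [0, 0, 0]},
    {"grip": 0.4, "xyz": [0, 0.5, 69], "angular": [0, 0, 0]},
    {"grip": 0.3, "xyz": [0, 0.5, 70], "angular": [0, 0, 0]},
    {"grip": 0.2, "xyz": [0, 0.5, 70], "angular": [0, 0, 0]},
    {"grip": 0, "xyz": [0, 0.5, 70], "angular": [0, 0, 0]},
    {"grip": 0, "xyz": [0, 0.5, 70], "angular": [0, 0, 0]},
    {"grip": 0, "xyz": [0, 0.5, 70], "angular": [0, 0, 0]},
  ],
)

```text
time_s: 13.25
tcp_pos: [0.6204, -0.135, 0.2679]
ee_rot: [[-0.163, -0.839, 0.52], [-0.987, 0.147, -0.072], [-0.016, -0.524, -0.851]]
wrist_force: [-0.2, 0.5, -0.2]
gripper_width: 0.246
gripper_force: 0.0
```

Call:
move_arm(
  series=[
    {"grip": 0, "xyz": [0, 0, 0], "angular": [0, 0, 0]},
    {"grip": 0, "xyz": [0, 0, 0], "angular": [0, 0, 0]},
    {"grip": 0, "xyz": [0, 0, 0], "angular": [0, 0, 0]},
    {"grip": 0, "xyz": [0, 0, 0], "angular": [0, 0, 0]},
  ],
)

```text
time_s: 13.65
tcp_pos: [0.6198, -0.135, 0.2672]
ee_rot: [[-0.163, -0.84, 0.518], [-0.986, 0.147, -0.072], [-0.016, -0.523, -0.852]]
wrist_force: [-4.3, 1.9, 1.8]
gripper_width: 0.157
gripper_force: 30.0
```

```bash
python3 st.py
```

```text
t 13.65 turn 2.048 tcp cap mm [-2.4  2.3 31.3] Fcap [-3.2 -0.3  3.9] Mz -0.039 M [-0.53  1.96 -0.04] w 0.157 j [  5.  10. -26.  16. -24. -27.]
```

Call:
move_arm(
  series=[
    {"grip": 0, "xyz": [0, 0, 2], "angular": [0, 0, 0]},
    {"grip": 0, "xyz": [0, 0, 4], "angular": [0, 0, 0]},
    {"grip": 0, "xyz": [0, 0, 6], "angular": [0, 0, 0]},
    {"grip": 0, "xyz": [0, 0, 8], "angular": [0, 0, 0]},
    {"grip": 0, "xyz": [0, 0, 9], "angular": [0, 0, 0]},
    {"grip": 0, "xyz": [0, 0, 9], "angular": [0, 0, 0]},
  ],
)

```text
time_s: 14.25
tcp_pos: [0.6237, -0.1357, 0.2613]
ee_rot: [[-0.163, -0.839, 0.519], [-0.986, 0.147, -0.072], [-0.016, -0.523, -0.852]]
wrist_force: [-14.8, 5.2, 10.9]
gripper_width: 0.157
gripper_force: 30.0
```

```bash
python3 st.py
```

```text
t 14.25 turn 2.048 tcp cap mm [-2.1  2.3 24.2] Fcap [-8.  -0.9 17.3] Mz -0.093 M [-0.64  3.35 -0.09] w 0.157 j [  5.  10. -26.  17. -23. -28.]
```

Call:
move_arm(
  series=[
    {"grip": 0, "xyz": [0, 0, 0], "angular": [0, 0, 0.08]},
    {"grip": 0, "xyz": [0, 0, 0], "angular": [0, 0, 0.16]},
    {"grip": 0, "xyz": [0, 0, 0], "angular": [0, 0, 0.24]},
    {"grip": 0, "xyz": [0, 0, 0], "angular": [0, 0, 0.24]},
  ],
)

```text
time_s: 14.65
tcp_pos: [0.6239, -0.1358, 0.2615]
ee_rot: [[-0.359, -0.776, 0.519], [-0.923, 0.379, -0.072], [-0.141, -0.505, -0.852]]
wrist_force: [-14.6, 4.6, 10.7]
gripper_width: 0.159
gripper_force: 30.0
```

```bash
python3 st.py
```

```text
t 14.65 turn 1.807 tcp cap mm [-1.8  2.4 24.2] Fcap [-7.6 -1.3 17. ] Mz -0.072 M [-0.59  3.08 -0.07] w 0.159 j [  5.  10. -26.  17. -23. -42.]
```

Call:
move_arm(
  series=[
    {"grip": 0, "xyz": [0, 0, 0], "angular": [0, 0, 0.08]},
    {"grip": 0, "xyz": [0, 0, 0], "angular": [0, 0, 0.16]},
    {"grip": 0, "xyz": [0, 0, 0], "angular": [0, 0, 0.16]},
  ],
)

```text
time_s: 14.95
tcp_pos: [0.6241, -0.1358, 0.2616]
ee_rot: [[-0.478, -0.708, 0.52], [-0.851, 0.521, -0.072], [-0.219, -0.477, -0.851]]
wrist_force: [-12.8, 4.2, 11.3]
gripper_width: 0.162
gripper_force: 30.0
```

```bash
python3 st.py
cat >> st.py <<'E'
from seg import pointer
print([a for a,b in pointer(r.capture("side")["img"],"side")[:7]])
E
```

```text
t 14.95 turn 1.647 tcp cap mm [-1.7  2.5 24.2] Fcap [-5.8 -0.5 16.6] Mz -0.116 M [-0.72  2.79 -0.12] w 0.162 j [  5.  10. -26.  17. -23. -51.]
```

Call:
move_arm(
  series=[
    {"grip": 0, "xyz": [0, 0, 0], "angular": [0, 0, 0.08]},
    {"grip": 0, "xyz": [0, 0, 0], "angular": [0, 0, 0.16]},
    {"grip": 0, "xyz": [0, 0, 0], "angular": [0, 0, 0.16]},
  ],
)

```text
time_s: 15.25
tcp_pos: [0.6242, -0.1359, 0.2617]
ee_rot: [[-0.585, -0.623, 0.52], [-0.757, 0.65, -0.072], [-0.293, -0.436, -0.851]]
wrist_force: [-12.8, 3.5, 10.4]
gripper_width: 0.156
gripper_force: 30.0
```

```bash
python3 st.py
```

```text
t 15.25 turn 1.487 tcp cap mm [-1.5  2.5 24.2] Fcap [-5.9 -1.3 15.8] Mz -0.043 M [-0.78  2.48 -0.04] w 0.156 j [  5.  10. -26.  17. -23. -60.]
[np.float64(1.773), np.float64(1.77), np.float64(1.768), np.float64(1.769), np.float64(1.768), np.float64(1.767), np.float64(1.741)]
```

Call:
move_arm(
  series=[
    {"grip": 0, "xyz": [0, 0, 0], "angular": [0, 0, 0.08]},
    {"grip": 0, "xyz": [0, 0, 0], "angular": [0, 0, 0.14]},
    {"grip": 0, "xyz": [0, 0, 0], "angular": [0, 0, 0.14]},
  ],
)

```text
time_s: 15.6
tcp_pos: [0.6243, -0.136, 0.2617]
ee_rot: [[-0.666, -0.535, 0.52], [-0.659, 0.749, -0.073], [-0.35, -0.391, -0.851]]
wrist_force: [-12.1, 3.1, 10.9]
gripper_width: 0.155
gripper_force: 30.0
```

```bash
python3 st.py
```

```text
t 15.6 turn 1.347 tcp cap mm [-1.3  2.5 24.2] Fcap [-5.  -1.1 15.8] Mz -0.091 M [-0.88  2.24 -0.09] w 0.155 j [  5.  10. -26.  17. -23. -68.]
[np.float64(1.773), np.float64(1.771), np.float64(1.769), np.float64(1.769), np.float64(1.769), np.float64(1.768), np.float64(1.742)]
```

Call:
move_arm(
  series=[
    {"grip": 0, "xyz": [0, 0, 0], "angular": [0, 0, 0.08]},
    {"grip": 0, "xyz": [0, 0, 0], "angular": [0, 0, 0.16]},
    {"grip": 0, "xyz": [0, 0, 0], "angular": [0, 0, 0.16]},
  ],
)

```text
time_s: 15.95
tcp_pos: [0.6245, -0.1361, 0.2619]
ee_rot: [[-0.742, -0.422, 0.52], [-0.531, 0.844, -0.073], [-0.409, -0.33, -0.851]]
wrist_force: [-11.3, 3.0, 10.7]
gripper_width: 0.157
gripper_force: 30.0
```

```bash
python3 st.py
```

```text
t 15.95 turn 1.187 tcp cap mm [-1.1  2.5 24.2] Fcap [-4.4 -0.9 15.2] Mz -0.07 M [-1.07  1.94 -0.07] w 0.157 j [  5.  10. -26.  17. -23. -77.]
[np.float64(1.77), np.float64(1.764), np.float64(1.761), np.float64(1.764), np.float64(1.767), np.float64(1.768), np.float64(1.747)]
```

Call:
move_arm(
  series=[
    {"grip": 0, "xyz": [0, 0, 0], "angular": [0, 0, 0.08]},
    {"grip": 0, "xyz": [0, 0, 0], "angular": [0, 0, 0.16]},
    {"grip": 0, "xyz": [0, 0, 0], "angular": [0, 0, 0.16]},
  ],
)

```text
time_s: 16.3
tcp_pos: [0.6245, -0.1363, 0.2619]
ee_rot: [[-0.8, -0.298, 0.52], [-0.39, 0.918, -0.073], [-0.456, -0.261, -0.851]]
wrist_force: [-11.7, 2.0, 9.8]
gripper_width: 0.158
gripper_force: 30.0
```

```bash
python3 st.py
```

```text
t 16.3 turn 1.027 tcp cap mm [-0.9  2.4 24.2] Fcap [-4.6 -2.1 14.6] Mz -0.138 M [-1.19  1.67 -0.14] w 0.158 j [  5.  10. -26.  17. -23. -86.]
[np.float64(1.767), np.float64(1.764), np.float64(1.763), np.float64(1.766), np.float64(1.772), np.float64(1.773), np.float64(1.76)]
```

Call:
move_arm(
  series=[
    {"grip": 0, "xyz": [0, 0, 0], "angular": [0, 0, 0.08]},
    {"grip": 0, "xyz": [0, 0, 0], "angular": [0, 0, 0.16]},
    {"grip": 0, "xyz": [0, 0, 0], "angular": [0, 0, 0.16]},
  ],
)

```text
time_s: 16.65
tcp_pos: [0.6246, -0.1365, 0.262]
ee_rot: [[-0.837, -0.167, 0.52], [-0.238, 0.968, -0.073], [-0.492, -0.185, -0.851]]
wrist_force: [-10.1, 0.0, 10.3]
gripper_width: 0.159
gripper_force: 30.0
```

```bash
python3 st.py
```

```text
t 16.65 turn 0.867 tcp cap mm [-0.8  2.3 24.2] Fcap [-2.1 -2.7 14. ] Mz -0.053 M [-1.43  1.45 -0.05] w 0.159 j [  4.  10. -26.  17. -23. -96.]
[np.float64(1.767), np.float64(1.764), np.float64(1.763), np.float64(1.766), np.float64(1.772), np.float64(1.773), np.float64(1.763)]
```

Call:
move_arm(
  series=[
    {"grip": 0, "xyz": [0, 0, 0], "angular": [0, 0, 0.08]},
    {"grip": 0, "xyz": [0, 0, 0], "angular": [0, 0, 0.16]},
    {"grip": 0, "xyz": [0, 0, 0], "angular": [0, 0, 0.16]},
  ],
)

```text
time_s: 17.0
tcp_pos: [0.6246, -0.1367, 0.262]
ee_rot: [[-0.853, -0.031, 0.52], [-0.081, 0.994, -0.073], [-0.515, -0.105, -0.851]]
wrist_force: [-10.1, -0.5, 10.0]
gripper_width: 0.158
gripper_force: 30.1
```

```bash
python3 st.py
```

```text
t 17.0 turn 0.707 tcp cap mm [-0.6  2.1 24.2] Fcap [-2.  -3.2 13.7] Mz -0.043 M [-1.58  1.09 -0.04] w 0.158 j [   4.   10.  -26.   17.  -23. -105.]
[np.float64(1.767), np.float64(1.765), np.float64(1.763), np.float64(1.767), np.float64(1.772), np.float64(1.773), np.float64(1.758)]
```

Call:
move_arm(
  series=[
    {"grip": 0, "xyz": [0, 0, 0], "angular": [0, 0, 0.08]},
    {"grip": 0, "xyz": [0, 0, 0], "angular": [0, 0, 0.16]},
    {"grip": 0, "xyz": [0, 0, 0], "angular": [0, 0, 0.16]},
  ],
)

```text
time_s: 17.35
tcp_pos: [0.6246, -0.1369, 0.262]
ee_rot: [[-0.848, 0.105, 0.52], [0.078, 0.994, -0.074], [-0.525, -0.022, -0.851]]
wrist_force: [-10.8, -2.3, 8.6]
gripper_width: 0.157
gripper_force: 30.1
```

```bash
python3 st.py
```

```text
t 17.35 turn 0.547 tcp cap mm [-0.5  2.  24.2] Fcap [-1.9 -5.4 12.8] Mz -0.061 M [-1.74  0.96 -0.06] w 0.157 j [   4.   10.  -26.   17.  -23. -114.]
[np.float64(1.766), np.float64(1.764), np.float64(1.763), np.float64(1.767), np.float64(1.773), np.float64(1.772), np.float64(1.758)]
```

Call:
move_arm(
  series=[
    {"grip": 0, "xyz": [0, 0, 0], "angular": [0, 0, 0.09]},
    {"grip": 0, "xyz": [0, 0, 0], "angular": [0, 0, 0.18]},
    {"grip": 0, "xyz": [0, 0, 0], "angular": [0, 0, 0.18]},
  ],
)

```text
time_s: 17.7
tcp_pos: [0.6245, -0.1371, 0.262]
ee_rot: [[-0.815, 0.256, 0.52], [0.255, 0.964, -0.074], [-0.52, 0.073, -0.851]]
wrist_force: [-10.0, -3.4, 9.5]
gripper_width: 0.16
gripper_force: 30.1
```

```bash
python3 st.py
```

```text
t 17.7 turn 0.366 tcp cap mm [-0.4  1.8 24.2] Fcap [-0.4 -5.6 13.1] Mz -0.061 M [-2.06  0.7  -0.06] w 0.16 j [   4.   10.  -26.   17.  -23. -124.]
[np.float64(1.768), np.float64(1.765), np.float64(1.763), np.float64(1.78), np.float64(1.774), np.float64(1.773), np.float64(1.757)]
```

Call:
move_arm(
  series=[
    {"grip": 0, "xyz": [0, 0, 0], "angular": [0, 0, 0.09]},
    {"grip": 0, "xyz": [0, 0, 0], "angular": [0, 0, 0.18]},
    {"grip": 0, "xyz": [0, 0, 0], "angular": [0, 0, 0.18]},
  ],
)

```text
time_s: 18.05
tcp_pos: [0.6244, -0.1373, 0.2619]
ee_rot: [[-0.756, 0.398, 0.52], [0.424, 0.903, -0.074], [-0.499, 0.164, -0.851]]
wrist_force: [-9.5, -3.1, 9.4]
gripper_width: 0.159
gripper_force: 30.1
```

```bash
python3 st.py
```

```text
t 18.05 turn 0.186 tcp cap mm [-0.4  1.5 24.2] Fcap [-0.3 -5.2 12.7] Mz -0.087 M [-2.3   0.61 -0.09] w 0.159 j [   4.   10.  -26.   17.  -23. -135.]
[np.float64(1.735), np.float64(1.724), np.float64(1.705), np.float64(1.708), np.float64(0.0), np.float64(0.0), np.float64(1.322)]
```

```bash
cat >> st.py <<'E'
print("top",pointer(r.capture("top")["img"],"top")[:6])
E
python3 st.py
```

```text
t 18.1 turn 0.187 tcp cap mm [-0.4  1.6 24.2] Fcap [-0.6 -4.4 13. ] Mz -0.076 M [-2.32  0.56 -0.08] w 0.158 j [   4.   10.  -26.   17.  -23. -134.]
[np.float64(1.736), np.float64(1.733), np.float64(1.714), np.float64(1.709), np.float64(0.0), np.float64(0.0), np.float64(1.323)]
top [(np.float64(1.639), 68), (np.float64(1.644), 64), (np.float64(1.649), 62), (np.float64(1.652), 60), (np.float64(1.654), 62), (np.float64(1.657), 62)]
```

Call:
move_arm(
  series=[
    {"grip": 0, "xyz": [0, 0, 0], "angular": [0, 0, 0.08]},
    {"grip": 0, "xyz": [0, 0, 0], "angular": [0, 0, 0.15]},
    {"grip": 0, "xyz": [0, 0, 0], "angular": [0, 0, 0.15]},
  ],
)

```text
time_s: 18.5
tcp_pos: [0.6243, -0.1374, 0.2618]
ee_rot: [[-0.689, 0.506, 0.519], [0.553, 0.83, -0.075], [-0.469, 0.236, -0.851]]
wrist_force: [-9.2, -4.1, 9.3]
gripper_width: 0.158
gripper_force: 30.1
```

```bash
python3 st.py
```

```text
t 18.5 turn 0.037 tcp cap mm [-0.5  1.3 24.2] Fcap [ 0.5 -5.9 12.5] Mz 0.112 M [-2.44  0.54  0.11] w 0.158 j [   4.   10.  -26.   17.  -23. -143.]
[np.float64(0.0), np.float64(1.768), np.float64(1.744), np.float64(1.735), np.float64(1.728), np.float64(1.722), np.float64(1.469)]
top [(np.float64(1.571), 66), (np.float64(1.569), 62), (np.float64(1.571), 59), (np.float64(1.577), 58), (np.float64(1.585), 59), (np.float64(1.594), 60)]
```

Call:
move_arm(
  series=[
    {"grip": 0, "xyz": [0, 0, 0], "angular": [0, 0, 0.05]},
    {"grip": 0, "xyz": [0, 0, 0], "angular": [0, 0, 0.095]},
    {"grip": 0, "xyz": [0, 0, 0], "angular": [0, 0, 0.095]},
  ],
)

```text
time_s: 18.9
tcp_pos: [0.6242, -0.1375, 0.2618]
ee_rot: [[-0.638, 0.569, 0.519], [0.629, 0.774, -0.075], [-0.444, 0.279, -0.851]]
wrist_force: [-9.4, -4.4, 9.3]
gripper_width: 0.155
gripper_force: 30.0
```

```bash
python3 st.py
```

```text
t 18.9 turn -0.057 tcp cap mm [-0.5  1.2 24.2] Fcap [ 0.5 -6.2 12.5] Mz 0.182 M [-2.53  0.48  0.18] w 0.155 j [   4.   10.  -26.   17.  -23. -148.]
[np.float64(1.627), np.float64(1.671), np.float64(0.0), np.float64(0.0), np.float64(0.0), np.float64(0.0), np.float64(0.0)]
top [(np.float64(1.504), 63), (np.float64(1.497), 66), (np.float64(1.494), 65), (np.float64(1.495), 63), (np.float64(1.498), 61), (np.float64(1.501), 61)]
```

The pointer now reads in the middle of the pair. I'll lift straight up without turning, open and back off.

Call:
move_arm(
  series=[
    {"grip": 0, "xyz": [0, 0, -3], "angular": [0, 0, 0]},
    {"grip": 0, "xyz": [0, 0, -6], "angular": [0, 0, 0]},
    {"grip": 0, "xyz": [0, 0, -9], "angular": [0, 0, 0]},
    {"grip": 0, "xyz": [0, 0, -9], "angular": [0, 0, 0]},
    {"grip": 0.4, "xyz": [0, 0, -9], "angular": [0, 0, 0]},
    {"grip": 0.8, "xyz": [0, 0, -9], "angular": [0, 0, 0]},
    {"grip": 0.8, "xyz": [0, 0, -9], "angular": [0, 0, 0]},
    {"grip": 0.8, "xyz": [0, 0, -9], "angular": [0, 0, 0]},
    {"grip": 0.8, "xyz": [0, 0, -15], "angular": [0, 0, 0]},
    {"grip": 0.8, "xyz": [0, 0, -30], "angular": [0, 0, 0]},
  ],
)

```text
time_s: 20.0
tcp_pos: [0.6091, -0.1333, 0.2842]
ee_rot: [[-0.641, 0.568, 0.517], [0.629, 0.774, -0.072], [-0.441, 0.279, -0.853]]
wrist_force: [-0.0, -0.5, 0.1]
gripper_width: 0.616
gripper_force: 0.0
```

Call:
move_arm(
  series=[
    {"grip": 0.8, "xyz": [0, 0, -30], "angular": [0, 0, 0]},
    {"grip": 0.8, "xyz": [0, 0, -65], "angular": [0, 0, 0]},
    {"grip": 0.8, "xyz": [0, 0, -100], "angular": [0, 0, 0]},
    {"grip": 0.8, "xyz": [0, 0, -140], "angular": [0, 0, 0]},
    {"grip": 0.8, "xyz": [0, 0, -170], "angular": [0, 0, 0]},
    {"grip": 0.8, "xyz": [0, 0, -170], "angular": [0, 0, 0]},
    {"grip": 0.8, "xyz": [0, 0, -170], "angular": [0, 0, 0]},
  ],
)

```text
time_s: 20.7
tcp_pos: [0.5208, -0.121, 0.4312]
ee_rot: [[-0.639, 0.566, 0.521], [0.629, 0.774, -0.071], [-0.443, 0.283, -0.851]]
wrist_force: [0.3, 0.2, -0.1]
gripper_width: 0.798
gripper_force: 0.0
```

```bash
python3 st.py
python3 - <<'E'
from station import r
import cv2,numpy as np
a=r.capture("side")["img"][140:220,305:385,::-1]; b=r.capture("top")["img"][130:210,315:395,::-1]
cv2.imwrite("pics/l7.png",np.hstack([cv2.resize(x,(400,400),interpolation=cv2.INTER_CUBIC) for x in(a,b)]))
E
```

```text
t 20.7 turn -0.057 tcp cap mm [ -2.2   2.9 223.3] Fcap [ 0.   0.2 -0.2] Mz -0.034 M [-0.44  0.88 -0.03] w 0.798 j [   9.   -7.  -18.   11.  -49. -144.]
[np.float64(1.605), np.float64(1.607), np.float64(1.605), np.float64(1.607), np.float64(1.608), np.float64(1.605), np.float64(1.594)]
top [(np.float64(1.501), 65), (np.float64(1.496), 68), (np.float64(1.495), 66), (np.float64(1.495), 64), (np.float64(1.498), 64), (np.float64(1.501), 65)]
```

View pics/l7.png

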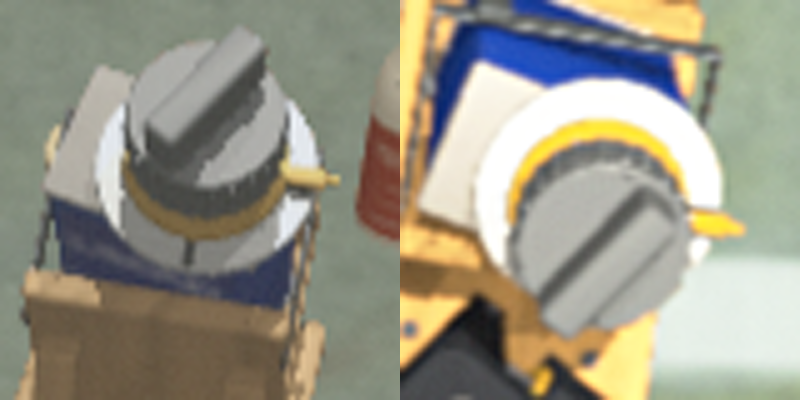

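The pointer, with its tip at (338,180) in the side view and (742,228) in the top view, covers the pair of marks. It is within about 0.02 rad of their middle. The cap is sprung up, the gripper is clear, and I'm handing in.

```bash
python3 -c "
from station import r
print(r.finish_job())"
```

```text
the job is handed in; nothing more can be done
None
```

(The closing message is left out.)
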